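# Key the sample carousel onto its drive pin

## Robot

A 7-joint arm with a two-finger parallel gripper is mounted at the origin on a cart in front of the work surface, level with it; the furniture and walls round the work are solid. World frame = base frame: x ahead of the robot, y to its left, z up, the work surface at z = 0. Lengths are in mm, angles in rad, forces in N, time in s.
With the tool pointing down it reaches from about 400 to 875 mm from the base axis. Payload 4.4 kg.
Tool frame: the origin (TCP) lies on the centre line of the jaws, within the pads' length; the fingertips stand 11 mm ahead of it and the grasp point (between the pads) lies 8 mm behind it (ctrl.tips_ahead is the distance from the TCP to the fingertips, in mm); z points along the fingers, y is the line along which they close (so a half turn about z gives the same grasp; the last joint's range is limited). The gripper opens to 85 mm and grips with 20 to 120 N. Pads are 22 mm wide; open, the fingers measure 114 mm over their backs; the gripper's body (76 mm by 85 mm) begins 54 mm behind the grasp point. The pads swing forward as they close: fully open they stand 13 mm farther back than shut.
Start: joints at [-1.401, 0.628, 0.038, 1.517, -0.027, 0.996, -0.02], TCP at [151.828, 632.033, 242.313] pointing down, gripper open.
Joint ranges: [-3.06, 3.06], [-0.37, 2.12], [-1.25, 1.32], [0.18, 2.47], [-1.1, 4.24], [0.23, 1.98], [-2.94, 2.94]. Speed limits (rad/s): [2.57, 2.57, 3.14, 3.14, 3.14, 3.14, 3.14].

## Interface

Orientations are given as [roll, pitch, yaw] about the fixed x, y, z axes, in that order (R = Rz(yaw) Ry(pitch) Rx(roll)).
In Python, from cell import ctrl, eyes, job gives the robot as it stands. The module is installed in compiled form; this text tells all that it offers.
- The arm moves only by the tool carry_out, never from a script. Its argument "moves" is a list of rows, each an object of numbers: "tx", "ty", "tz": the shift along the tool's x, y, z as a fraction of full scale; "twist": the turn about the tool's z as a fraction of full scale; "fingers": the opening, from 0 (shut) to 1 (fully open). In form: [{"tx": .., "ty": .., "tz": .., "twist": .., "fingers": ..}, ...]. A call has 1 to 12 rows; each row shifts and turns the commanded pose from where the row before left it, along the tool's axes as they then stand; what a row does not reach is not made up. Full scale, the value 1, is 0.3 m for a shift and pi rad for a turn. A row lasts 1/8 s, in which the tool goes at most 62.5 mm and 10.7 degrees, less where a joint would pass 70% of its speed; a pose out of reach is approached as far as the arm can. A call with a number of a shift or a turn outside -1 to 1 is refused whole. A call with a gripper value outside its range is refused whole. The fingers move at their own pace and stop on an object; the grip force is fixed at half the most. Time passes only in rows, so rows that do not move let the fingers close. It gives the time, the measured TCP pose, the force, the opening and the grip force at its end, in the units of the state.
- ctrl.read_state(): the state, without advancing time (a new reading comes with each control period).
- eyes.get_image(name): name is "scene" or "top"; returns a dict with "color" (480x640x3 uint8, blue, green, red), "fovy" (degrees; the focal length in pixels is half the picture's height over the tangent of half this angle, whatever the lens; pixels are square), "cx", "cy" (the principal point, pixels), "world_from_camera" (4x4, takes a point from camera to world coordinates). Camera axes: x right, y up, looking along -z (the intrinsics and any distortion apply to the point x, -y, -z); pixel columns grow to the right and rows downward; lengths in mm; the calibration is good to about 2 mm. A picture is of the moment at which its call begins. There is no depth.
- job.finish_job(): hands the job in; it is judged then, once.
The state is a dict: "clock": time; "qpos": joint angles; "qd": joint speeds; "tau": joint torques, N m; "eef_pos": TCP position; "tool_rot": TCP orientation; "force": force on the tool from outside, world axes, zero at the start; "torque": the same for the moment, N m; "width": finger opening in mm; "gripper_force": force on a finger pad.
Only numpy, scipy, OpenCV 4.12 (cv2) and the standard library are available. Lean on these libraries where they do the work, as an engineer would, in place of code of your own. Each camera call takes 0.05 s, during which the arm holds its last target. There are 200 camera calls.

## Task

The round sample carousel has been dropped onto its drive unit out of step, so its notch has missed the locating pin and it stands a little high. With a fingertip against one of its upright posts, turn the disc on its spindle until the notch in its rim is over the pin, then press down on the hub in the middle until the disc sits fully home, and take the hand away. Never lift the carousel off its spindle, and leave the glassware and other things around it where they stand.

Things in the scene. Friction and masses are not known exactly. Their poses are not given: they have to be found in the camera images.
- carousel: Bare-metal disc 140 mm across, 12 mm thick, with a notch in the rim, hub and three posts; about 0.3 kg, loose on a vertical spindle. It turns under about 1 N at a post and stops when no longer pushed. Origin: centre of its underside on the spindle axis; z up, x towards the notch. Its underside starts 56 mm above the worktop; fully home it is at 44 mm. Off the pin it stops after 1.5 mm.
- notch (a point): Point in the middle of the notch, 69 mm from the disc's centre, level with its underside. The notch is cut right through the disc from the rim (radius 70 mm) in to radius 56 mm and is about 20 mm wide at this point (radial sides).
- post (a point): Top centre of one of the three upright round posts, 14 mm in diameter, that stand on the disc: the one opposite the notch (180 degrees from it); the others are at 60 degrees either side of the notch. All are 50 mm from the disc's centre and rise 26 mm above its top face (tops 38 mm above the underside); the disc between posts and hub is flat and free.
- hub_top (a point): Centre of the flat top of the closed round hub (34 mm in diameter, 40 mm above the disc's underside), the place to press. A push of about 5 to 7 N moves the disc down: the black support collar under it is stiff and stays where it is pushed, with no spring back.
- drive_base: The drive unit: white square housing 190x190 mm, deck 40 mm above the worktop, fixed in place. Origin: centre of its underside, on the spindle axis, at worktop level; x points away from the side that has the pin and the black knob and switch; z up.
- pin (a point): Tip of the fixed upright steel locating pin, 12 mm in diameter, its top 4 mm conical, 69 mm from the spindle axis on the deck's knob side; half of it shows beyond the disc's rim. The tip is 54.5 mm above the worktop, 1.5 mm below the raised disc. The notch goes over it if the disc's angle is right within about 3 degrees either way.
- small_beaker: Clear glass beaker, 56x60 mm, 71 mm tall, standing upright beside the drive unit; a bystander, to be left alone. Origin: centre of its underside.
- tiny_beaker: Clear glass beaker, 50x53 mm, 59 mm tall, standing upright beside the drive unit; a bystander, to be left alone. Origin: centre of its underside.
- grey_stopper: Grey rubber stopper, 28 mm wide, 22 mm tall, on the worktop in front of the drive unit; a bystander, to be left alone. Origin: centre of its underside.
- screw_cap: Plastic bottle cap, 43 mm wide, 14 mm tall, lying on the worktop beside the drive unit; a bystander, to be left alone. Origin: centre of its underside.
- flask: Clear conical flask, 68 mm wide, 127 mm tall, standing behind the drive unit; a bystander, to be left alone. Origin: centre of its underside.
- small_bottle: White plastic bottle, 52 mm wide, 113 mm tall, standing behind the drive unit; a bystander, to be left alone. Origin: centre of its underside.
Not all that is in view belongs to the job. Leave any brown or red look-alike of the carousel alone.

How it is judged (in metres and radians):
At the end, for the whole second after the job is handed in: The disc is seated: its underside is within about 2 mm of the seat (less than 46.2 mm above the worktop), level within 0.03 rad, centred on the spindle within 4 mm, its notch over the pin (centres within 7 mm) and at rest (z of carousel in the frame of drive_base below 0.0462 m and horizontal distance between notch and pin below 0.007 m and horizontal distance between carousel and drive_base below 0.004 m and angle between carousel's own z axis and vertical below 0.03 rad and linear speed of carousel below 0.01 m/s and angular speed of carousel below 0.1 rad/s); the robot touches nothing.
It fails at once if the carousel is lifted (more than 6 mm above its starting height) or tipped by more than 0.25 rad (z of carousel in the frame of drive_base above 0.062 m or angle between carousel's own z axis and vertical above 0.25 rad).
It fails at once if a thing beside the work is shifted by more than 20 mm or tipped over (distance of any of small_beaker, tiny_beaker, grey_stopper, screw_cap, flask, small_bottle from where it was at the start of the episode above 0.02 m or angle between any of small_beaker, tiny_beaker, grey_stopper, screw_cap, flask, small_bottle's own z axis and vertical above 0.4 rad).
It also fails if it takes over 48 s, if anything falls off the work surface, if the arm or the gripper's body presses on something with over 40 N, if the wrist force passes 120 N, or if a joint passes its speed limit or range.

## Working session

There is one attempt and no reset: what is moved stays moved. The work goes in short steps, Python scripts to look and compute and a tool call to move; the robot and the scene stay as the last step left them, time stands still between calls to the robot, and variables do not carry over. Pictures are saved under pics/ and viewed, at most 10 in all, crops included, and the job is handed in when it is done.

Besides the shell and the picture viewer there is one more tool, called after "Request:" by a JSON object that holds its "method" and its "body", one argument or row to a line. carry_out: Moves the arm, as the interface text tells. Its arguments: {"type":"object","properties":{"moves":{"type":"array","items":{"type":"object","properties":{"tx":{"type":"number","minimum":-1,"maximum":1},"ty":{"type":"number","minimum":-1,"maximum":1},"tz":{"type":"number","minimum":-1,"maximum":1},"twist":{"type":"number","minimum":-1,"maximum":1},"fingers":{"type":"number"}}}}},"required":["moves"]}

```bash
mkdir -p pics; cat > h.py <<'E'
import numpy as np, cv2
from cell import ctrl, eyes, job
def snap(n,f):
    d=eyes.get_image(n); cv2.imwrite(f'pics/{f}.png',d['color']); np.save(f'pics/{f}.npy',d,allow_pickle=True); return d
def load(f): return np.load(f'pics/{f}.npy',allow_pickle=True).item()
def K(d):
    f=d['color'].shape[0]/2/np.tan(np.radians(d['fovy'])/2); return f
def ray(d,u,v):
    f=K(d);T=np.array(d['world_from_camera']);r=T[:3,:3]@np.array([(u-d['cx'])/f,-(v-d['cy'])/f,-1]);return T[:3,3],r
def onz(d,u,v,z):
    o,r=ray(d,u,v);return o+r*(z-o[2])/r[2]
def proj(d,p):
    T=np.array(d['world_from_camera']);c=T[:3,:3].T@(np.array(p)-T[:3,3]);f=K(d);return d['cx']+f*c[0]/-c[2],d['cy']+f*c[1]/c[2]
def two(d1,p1,d2,p2):
    a,r=ray(d1,*p1);b,s=ray(d2,*p2);t=np.linalg.lstsq(np.c_[r,-s],b-a,rcond=None)[0];P=a+r*t[0];Q=b+s*t[1];return (P+Q)/2,np.linalg.norm(P-Q)
E
python3 -c "
from h import *
for n in('scene','top'):
    d=snap(n,n+'0');print({k:v for k,v in d.items() if k!='color'})
print(ctrl.read_state(),ctrl.tips_ahead)"
```

```text
{'fovy': 42.42140099397791, 'cx': 312.5133690597527, 'cy': 241.81212177988513, 'world_from_camera': array([[ 7.52828127e-01,  3.24489488e-01, -5.72674763e-01,
        -4.13710593e+01],
       [-6.58025029e-01,  3.92042148e-01, -6.42888805e-01,
        -6.86422295e+02],
       [ 1.59019848e-02,  8.60819102e-01,  5.08662560e-01,
         6.38617469e+02],
       [ 0.00000000e+00,  0.00000000e+00,  0.00000000e+00,
         1.00000000e+00]])}
{'fovy': 45.726556269815276, 'cx': 316.44557913450456, 'cy': 238.3720178414365, 'world_from_camera': array([[ 2.73800301e-02,  9.86092464e-01, -1.63926774e-01,
         4.20598191e+02],
       [-9.99622327e-01,  2.73952917e-02, -2.16803359e-03,
         5.96305922e+00],
       [ 2.35294022e-03,  1.63924224e-01,  9.86470127e-01,
         1.15664804e+03],
       [ 0.00000000e+00,  0.00000000e+00,  0.00000000e+00,
         1.00000000e+00]])}
{'clock': 0.1, 'qpos': array([-1.40082526,  0.62926045,  0.03841663,  1.51825889, -0.02700437,
        0.99629129, -0.02000876]), 'qd': array([ 0.00094007, -0.00078564,  0.00191322, -0.00195864,  0.00060236,
       -0.00043729, -0.00249327]), 'tau': array([ 4.50780193e-03, -5.64536369e+01,  1.23060454e+00, -1.93972743e+01,
        1.12584379e-02,  5.40744164e-03,  2.92682512e-05]), 'eef_pos': array([151.66319093, 631.50887565, 241.47900474]), 'tool_rot': array([-3.13989152e+00, -2.92428692e-06,  2.90583341e+00]), 'force': array([ 0.09361684,  0.34699819, -0.56713459]), 'torque': array([ 0.00200853, -0.00185345,  0.03484152]), 'gripper_force': 0.0, 'width': 85.34901311578233} 11.0
```

View pics/scene0.png

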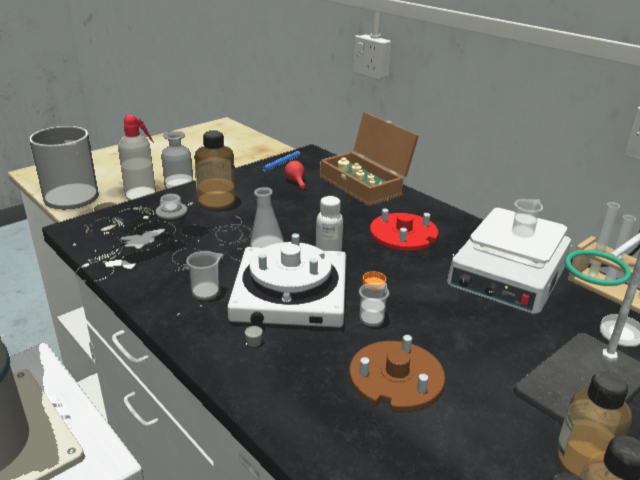

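View pics/top0.png

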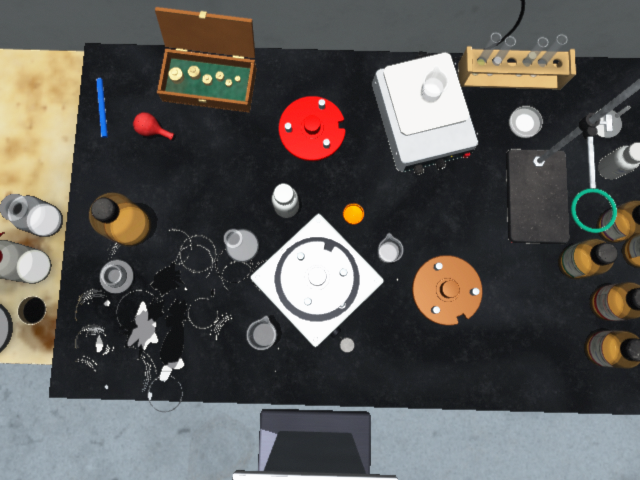

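The carousel candidates in the top view are the bare-metal disc on the white housing (317,277), a brown look-alike (447,290) and a red one (312,127). I choose the bare-metal one and check it in a close crop.

```bash
python3 -c "
from h import *
d=load('top0');a=cv2.resize(d['color'][205:355,240:420],None,fx=4.4,fy=4,interpolation=cv2.INTER_CUBIC)
a=cv2.resize(d['color'][210:350,245:395],None,fx=4,fy=4,interpolation=cv2.INTER_CUBIC)
e=load('scene0');b=cv2.resize(e['color'][225:335,215:395],None,fx=4,fy=4,interpolation=cv2.INTER_CUBIC)
cv2.imwrite('pics/c1.png',a);cv2.imwrite('pics/c2.png',b)"
```

```text
(no output)
```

View pics/c1.png

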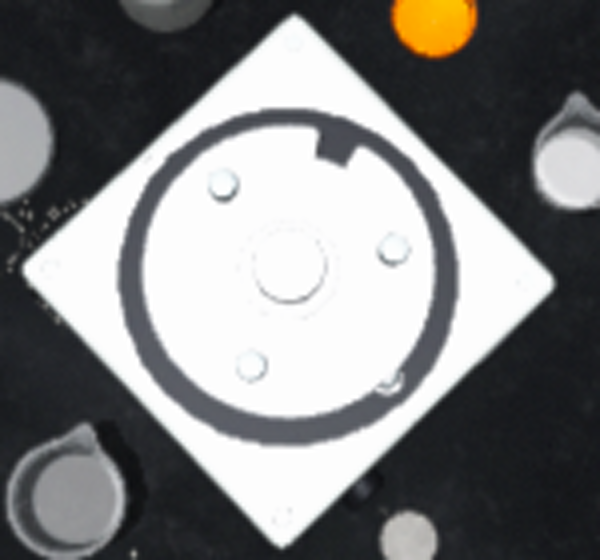

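View pics/c2.png

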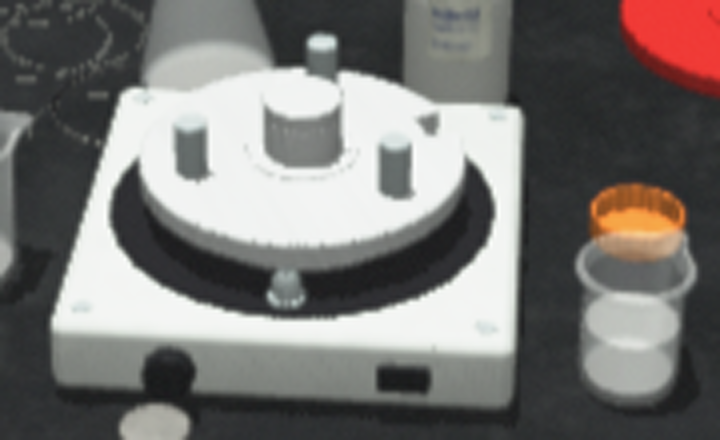

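Crops: the bare-metal carousel with the notch at c1 (336,145), opposite post (252,366), other posts (224,183) and (395,247), hub (290,265), pin (390,378). In c2 the same opposite post is at (190,123), others (322,42) and (395,142), hub (303,92), pin tip (287,273).

```bash
python3 -c "
from h import *
t=load('top0');s=load('scene0')
A=lambda x,y:(245+(x+.5)/4-.5,210+(y+.5)/4-.5)
B=lambda x,y:(215+(x+.5)/4-.5,225+(y+.5)/4-.5)
P={}
for n,a,b in [('opp',(252,366),(190,123)),('pB',(224,183),(322,42)),('pC',(395,247),(395,142)),('hub',(290,265),(303,92)),('pin',(390,378),(287,273))]:
    p,e=two(t,A(*a),s,B(*b));P[n]=onz(t,*A(*a),{'hub':96,'pin':54.5}.get(n,94));print(n,p.round(1),round(e,1),P[n].round(1),onz(s,*B(*b),P[n][2]).round(1))
n=onz(t,*A(336,147),68);h=P['hub'];print('notch',n)
for k,v in list(P.items())+[('notch',n)]:
    d=v-h;print(k,np.hypot(*d[:2]).round(1),np.degrees(np.arctan2(d[1],d[0])).round(1))
c=np.mean([P[k] for k in('opp','pB','pC')],0);print(c)
# mask: white housing corners
for q in [(295,13),(23,270),(283,548),(555,283)]: print('corner',onz(t,*A(*q),40).round(0))
for nm,q,z in [('beakerR',(575,165),30),('cap',(435,15),10),('stopper',(408,540),20),('beakL',(75,495),40),('bottle',0,0),('flask',0,0)]:
    if q: print(nm,onz(t,*A(*q),z).round(0))
print('bottle',onz(t,285,192,113),'flask',onz(t,235,240,127))
"
```

```text
opp [478.2  21.7  94.1] 0.9 [478.5  21.4  94. ] [477.9  22.   94. ]
pB [563.2  37.6  94.7] 1.4 [563.9  37.2  94. ] [563.4  38.9  94. ]
pC [535.3 -43.4  93.4] 1.8 [535.9 -43.9  94. ] [533.8 -43.7  94. ]
hub [525.4   5.3  98.6] 0.6 [525.9   5.1  96. ] [527.8   8.7  96. ]
pin [476.4 -44.3  54.5] 1.0 [476.8 -44.6  54.5] [476.  -44.   54.5]
notch [586.47066065 -15.62590103  68.        ]
opp 50.1 160.9
pB 49.8 40.2
pC 50.0 -78.4
hub 0.0 0.0
pin 69.8 -134.7
notch 64.0 -18.9
[526.11606461   4.91779518  94.        ]
corner [658.   6.  40.]
corner [525. 136.  40.]
corner [395.   5.  40.]
corner [ 526. -125.   40.]
beakerR [ 586. -136.   30.]
cap [665. -66.  10.]
stopper [400. -57.  20.]
beakL [417. 106.  40.]
bottle [680.91168052  69.90293367 113.        ] flask [584.53288339 157.32100838 127.        ]
```

Request:
{"method": "carry_out", "body": {
  "moves": [
    {"tx": -0.11, "ty": -0.123, "fingers": 0.42},
    {"tx": -0.11, "ty": -0.123, "fingers": 0.42},
    {"tx": -0.11, "ty": -0.123, "fingers": 0.42},
    {"tx": -0.11, "ty": -0.123, "fingers": 0.42},
    {"tx": -0.11, "ty": -0.123, "fingers": 0.42},
    {"tx": -0.11, "ty": -0.123, "fingers": 0.42},
    {"tx": -0.11, "ty": -0.123, "fingers": 0.42},
    {"tx": -0.11, "ty": -0.123, "fingers": 0.42},
    {"tx": -0.11, "ty": -0.123, "fingers": 0.42},
    {"tx": -0.11, "ty": -0.123, "fingers": 0.42},
    {"tx": -0.107, "ty": -0.123, "fingers": 0.42},
    {"tx": -0.107, "ty": -0.123, "twist": 0.031, "fingers": 0.42}
  ]
}}

```text
validation failed for argument at $.mo...
```

Request:
{"method": "carry_out", "body": {
  "moves": [
    {"fingers": 0.42},
    {"fingers": 0.42},
    {"fingers": 0.42}
  ]
}}

```text
validation failed for argument at $.mo...
```

Request:
{"method": "carry_out", "body": {
  "moves": [
    {"tx": -0.11, "ty": -0.123, "tz": 0, "twist": 0, "fingers": 0.42},
    {"tx": -0.11, "ty": -0.123, "tz": 0, "twist": 0, "fingers": 0.42},
    {"tx": -0.11, "ty": -0.123, "tz": 0, "twist": 0, "fingers": 0.42},
    {"tx": -0.11, "ty": -0.123, "tz": 0, "twist": 0, "fingers": 0.42},
    {"tx": -0.11, "ty": -0.123, "tz": 0, "twist": 0, "fingers": 0.42},
    {"tx": -0.11, "ty": -0.123, "tz": 0, "twist": 0, "fingers": 0.42},
    {"tx": -0.11, "ty": -0.123, "tz": 0, "twist": 0, "fingers": 0.42},
    {"tx": -0.11, "ty": -0.123, "tz": 0, "twist": 0, "fingers": 0.42},
    {"tx": -0.11, "ty": -0.123, "tz": 0, "twist": 0, "fingers": 0.42},
    {"tx": -0.11, "ty": -0.123, "tz": 0, "twist": 0, "fingers": 0.42},
    {"tx": -0.107, "ty": -0.123, "tz": 0, "twist": 0, "fingers": 0.42},
    {"tx": -0.107, "ty": -0.123, "tz": 0, "twist": 0.031, "fingers": 0.42}
  ]
}}

```text
clock: 1.6
eef_pos: [432.1, 107.9, 242.2]
tool_rot: [3.141, -0.0, 2.806]
force: [0.6, 1.0, -0.5]
width: 35.8
gripper_force: 0.0
```

Request:
{"method": "carry_out", "body": {
  "moves": [
    {"tx": -0.121, "ty": -0.11, "tz": 0, "twist": 0, "fingers": 0.42},
    {"tx": -0.121, "ty": -0.11, "tz": 0, "twist": 0, "fingers": 0.42},
    {"tx": 0, "ty": 0, "tz": 0.12, "twist": 0, "fingers": 0.42},
    {"tx": 0, "ty": 0, "tz": 0.12, "twist": 0, "fingers": 0.42},
    {"tx": 0, "ty": 0, "tz": 0.12, "twist": 0, "fingers": 0.42},
    {"tx": 0, "ty": 0, "tz": 0, "twist": 0, "fingers": 0.42},
    {"tx": 0, "ty": 0, "tz": 0, "twist": 0, "fingers": 0.42}
  ]
}}

```text
clock: 2.48
eef_pos: [479.2, 23.2, 135.1]
tool_rot: [3.141, 0.001, 2.808]
force: [-0.3, 0.6, 0.3]
width: 35.8
gripper_force: 0.0
```

```bash
python3 -c "
from h import *
s=snap('scene','s1');t=snap('top','t1')
a=cv2.resize(s['color'][170:320,210:380],None,fx=3,fy=3,interpolation=cv2.INTER_CUBIC)
b=cv2.resize(t['color'][200:350,245:340],None,fx=3,fy=3,interpolation=cv2.INTER_CUBIC)
cv2.imwrite('pics/c3.png',np.hstack([a,b]));print(a.shape,ctrl.read_state()['eef_pos'])"
```

```text
(450, 510, 3) [479.74718065  23.3725973  135.67052667]
```

View pics/c3.png

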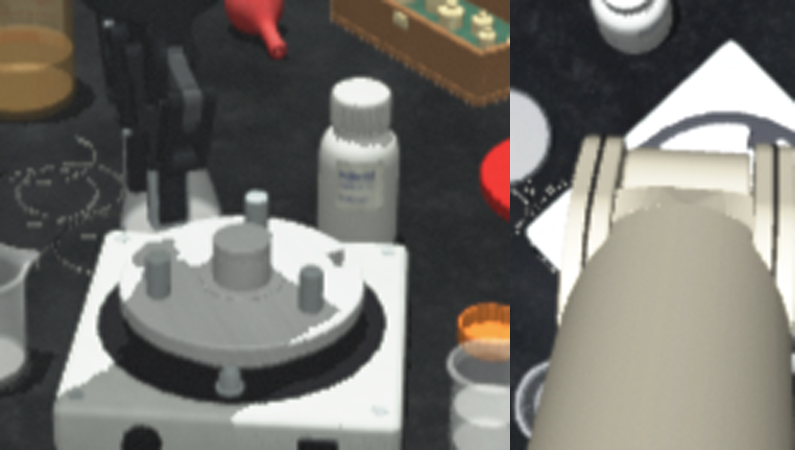

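The scene crop shows the two fingers either side of the post opposite the notch, at (157,255), in line with it. I go down and straddle the post.

Request:
{"method": "carry_out", "body": {
  "moves": [
    {"tx": 0, "ty": 0, "tz": 0.08, "twist": 0, "fingers": 0.42},
    {"tx": 0, "ty": 0, "tz": 0.08, "twist": 0, "fingers": 0.42},
    {"tx": 0, "ty": 0, "tz": 0, "twist": 0, "fingers": 0.22},
    {"tx": 0, "ty": 0, "tz": 0, "twist": 0, "fingers": 0.22},
    {"tx": 0, "ty": 0, "tz": 0, "twist": 0, "fingers": 0.22}
  ]
}}

```text
clock: 3.2
eef_pos: [479.5, 23.4, 87.4]
tool_rot: [3.141, 0.002, 2.808]
force: [0.6, -0.3, -0.2]
width: 18.5
gripper_force: 0.0
```

Request:
{"method": "carry_out", "body": {
  "moves": [
    {"tx": -0.0014, "ty": 0.0218, "tz": 0, "twist": 0.0417, "fingers": 0.22},
    {"tx": -0.0014, "ty": 0.0218, "tz": 0, "twist": 0.0417, "fingers": 0.22},
    {"tx": -0.0014, "ty": 0.0218, "tz": 0, "twist": 0.0417, "fingers": 0.22},
    {"tx": -0.0014, "ty": 0.0218, "tz": 0, "twist": 0.0417, "fingers": 0.22}
  ]
}}

```text
clock: 3.7
eef_pos: [493.6, 44.8, 87.2]
tool_rot: [3.141, 0.001, 2.28]
force: [-0.3, -1.2, 0.5]
width: 18.9
gripper_force: 0.4
```

Request:
{"method": "carry_out", "body": {
  "moves": [
    {"tx": -0.002, "ty": 0.0218, "tz": 0, "twist": 0.0417, "fingers": 0.22},
    {"tx": -0.002, "ty": 0.0218, "tz": 0, "twist": 0.0417, "fingers": 0.22},
    {"tx": -0.0014, "ty": 0.0218, "tz": 0, "twist": 0.0417, "fingers": 0.22},
    {"tx": -0.0014, "ty": 0.0218, "tz": 0, "twist": 0.0417, "fingers": 0.22},
    {"tx": -0.0014, "ty": 0.0218, "tz": 0, "twist": 0.0417, "fingers": 0.22},
    {"tx": -0.0014, "ty": 0.0218, "tz": 0, "twist": 0.0417, "fingers": 0.22},
    {"tx": -0.0014, "ty": 0.0218, "tz": 0, "twist": 0.0417, "fingers": 0.22},
    {"tx": -0.0014, "ty": 0.0218, "tz": 0, "twist": 0.0417, "fingers": 0.22},
    {"tx": -0.0014, "ty": 0.0218, "tz": 0, "twist": 0.0417, "fingers": 0.22},
    {"tx": -0.0014, "ty": 0.0218, "tz": 0, "twist": 0.0417, "fingers": 0.22}
  ]
}}

```text
clock: 4.95
eef_pos: [554.3, 48.8, 87.0]
tool_rot: [-3.141, -0.001, 0.971]
force: [-0.6, -0.8, 0.6]
width: 18.8
gripper_force: 0.4
```

Request:
{"method": "carry_out", "body": {
  "moves": [
    {"tx": -0.0003, "ty": 0.0109, "tz": 0, "twist": 0.0208, "fingers": 0.22},
    {"tx": 0, "ty": 0, "tz": 0, "twist": 0, "fingers": 0.22}
  ]
}}

```text
clock: 5.2
eef_pos: [557.3, 46.6, 86.8]
tool_rot: [3.141, -0.001, 0.91]
force: [0.2, -0.7, 0.1]
width: 18.8
gripper_force: 0.0
```

Request:
{"method": "carry_out", "body": {
  "moves": [
    {"tx": -0.003, "ty": 0.0175, "tz": 0, "twist": 0.033, "fingers": 0.22},
    {"tx": 0, "ty": 0, "tz": 0, "twist": 0, "fingers": 0.22}
  ]
}}

```text
clock: 5.45
eef_pos: [560.8, 42.6, 86.6]
tool_rot: [3.141, -0.001, 0.807]
force: [0.2, -0.1, 1.3]
width: 19.1
gripper_force: 0.0
```

```bash
python3 -c "
from h import *
s=snap('scene','s2')
a=cv2.resize(s['color'][225:335,215:395],None,fx=4,fy=4,interpolation=cv2.INTER_CUBIC)
cv2.imwrite('pics/c4.png',a);print(ctrl.read_state()['eef_pos'])"
```

```text
[560.66672117  42.46242089  86.5548198 ]
```

View pics/c4.png

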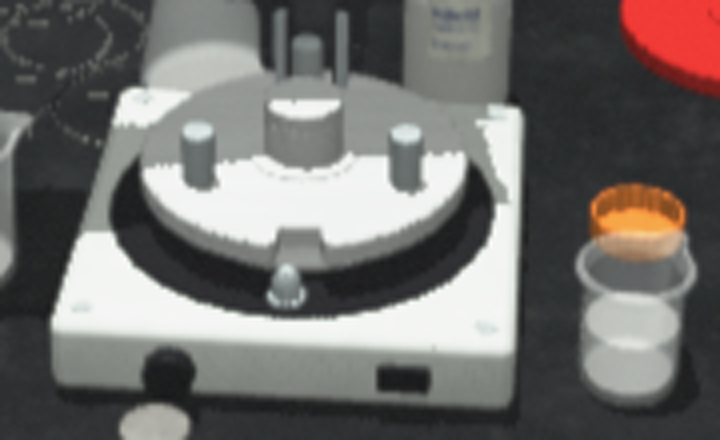

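The notch is now at crop (300,245), a little right of the pin (287,273). The front posts are at (199,130) and (406,130).

```bash
python3 -c "
from h import *
s=load('s2');B=lambda x,y:(215+(x+.5)/4-.5,225+(y+.5)/4-.5)
s0=load('scene0')
C=np.array([526,5.0])
ang=lambda p,C:np.degrees(np.arctan2(p[1]-C[1],p[0]-C[0])).round(1)
for b in[(199,130),(406,130)]:
    p=onz(s,*B(*b),94);print(p.round(1),np.hypot(*(p[:2]-C)).round(1),ang(p,C))
a=onz(s,*B(276,234),68);b=onz(s,*B(323,234),68);print('notch rim',a,b,ang(a,C),ang(b,C))
p=onz(s0,*B(287,273),54.5);print('pin',p,ang(p,C))
for b in[(190,123),(395,142),(322,42)]:
    p=onz(s0,*B(*b),94);print('old',ang(p,C))
"
```

```text
[477.4  15.2  94. ] 49.6 168.1
[543.5 -39.6  94. ] 47.9 -68.6
notch rim [477.83058867 -34.75316649  68.        ] [492.51250939 -46.99670937  68.        ] -140.5 -122.8
pin [475.97170118 -44.01805119  54.5       ] -135.6
old 160.5
old -80.9
old 42.2
```

Request:
{"method": "carry_out", "body": {
  "moves": [
    {"tx": -0.002, "ty": 0.0125, "tz": 0, "twist": 0.023, "fingers": 0.22},
    {"tx": 0, "ty": 0, "tz": 0, "twist": 0, "fingers": 0.22},
    {"tx": 0, "ty": 0, "tz": 0, "twist": 0, "fingers": 0.22}
  ]
}}

```text
clock: 5.88
eef_pos: [562.7, 39.4, 86.3]
tool_rot: [-3.141, -0.0, 0.735]
force: [0.1, 0.5, 0.4]
width: 18.6
gripper_force: 0.2
```

```bash
python3 -c "
from h import *
s=snap('scene','s3')
a=cv2.resize(s['color'][240:315,245:345],None,fx=8,fy=8,interpolation=cv2.INTER_CUBIC)
cv2.imwrite('pics/c5.png',a);print(ctrl.read_state()['eef_pos'])"
```

```text
[562.71408285  39.38115447  86.32751955]
```

View pics/c5.png

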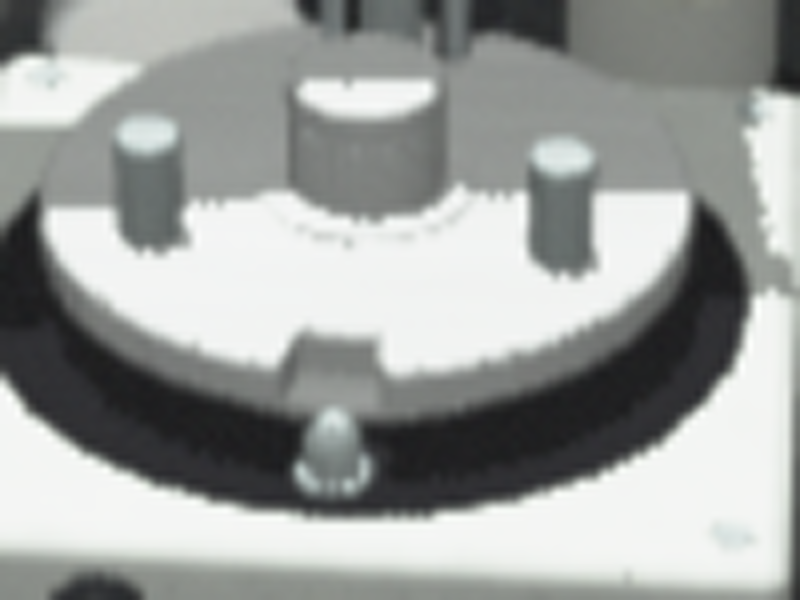

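The notch's rim edges are at (285,372) and (383,375), with the pin tip at (333,410) between them. The posts are at (148,135) and (562,155). I check the angles.

```bash
python3 -c "
from h import *
s=load('s3');B=lambda x,y:(245+(x+.5)/8-.5,240+(y+.5)/8-.5)
C=np.array([526,5.0])
ang=lambda p:(np.degrees(np.arctan2(p[1]-C[1],p[0]-C[0])).round(1),np.hypot(*(p[:2]-C)).round(1))
for b,z in[((148,135),94),((562,155),94),((285,372),68),((383,377),68),((333,410),54.5)]: print(ang(onz(s,*B(*b),z)))
"
```

```text
(np.float64(164.7), np.float64(50.7))
(np.float64(-75.7), np.float64(49.0))
(np.float64(-143.5), np.float64(71.8))
(np.float64(-127.5), np.float64(71.6))
(np.float64(-136.4), np.float64(64.3))
```

Aligned to about 1 degree. I release, rise, move over the hub and shut the fingers.

Request:
{"method": "carry_out", "body": {
  "moves": [
    {"tx": 0, "ty": 0, "tz": 0, "twist": 0, "fingers": 0.3},
    {"tx": 0, "ty": 0, "tz": 0, "twist": 0, "fingers": 0.3},
    {"tx": 0, "ty": 0, "tz": -0.05, "twist": 0, "fingers": 0.3},
    {"tx": 0, "ty": 0, "tz": -0.05, "twist": 0, "fingers": 0.3},
    {"tx": 0, "ty": 0, "tz": -0.05, "twist": 0, "fingers": 0.3},
    {"tx": -0.08, "ty": 0, "tz": 0, "twist": 0, "fingers": 0},
    {"tx": -0.087, "ty": 0.003, "tz": 0, "twist": 0, "fingers": 0},
    {"tx": 0, "ty": 0, "tz": 0, "twist": 0, "fingers": 0},
    {"tx": 0, "ty": 0, "tz": 0, "twist": 0, "fingers": 0},
    {"tx": 0, "ty": 0, "tz": 0.05, "twist": 0, "fingers": 0},
    {"tx": 0, "ty": 0, "tz": 0, "twist": 0, "fingers": 0}
  ]
}}

```text
clock: 7.3
eef_pos: [525.6, 5.9, 114.8]
tool_rot: [-3.14, 0.002, 0.734]
force: [0.3, 0.4, -0.1]
width: 0.0
gripper_force: 0.0
```

Request:
{"method": "carry_out", "body": {
  "moves": [
    {"tx": 0, "ty": 0, "tz": 0.013, "twist": 0, "fingers": 0},
    {"tx": 0, "ty": 0, "tz": 0.01, "twist": 0, "fingers": 0},
    {"tx": 0, "ty": 0, "tz": 0.008, "twist": 0, "fingers": 0},
    {"tx": 0, "ty": 0, "tz": 0.006, "twist": 0, "fingers": 0},
    {"tx": 0, "ty": 0, "tz": 0.006, "twist": 0, "fingers": 0},
    {"tx": 0, "ty": 0, "tz": 0, "twist": 0, "fingers": 0}
  ]
}}

```text
clock: 8.05
eef_pos: [526.3, 5.0, 103.8]
tool_rot: [-3.142, -0.001, 0.733]
force: [-1.0, 0.2, 3.8]
width: 0.2
gripper_force: 2.0
```

Request:
{"method": "carry_out", "body": {
  "moves": [
    {"tx": 0, "ty": 0, "tz": 0.008, "twist": 0, "fingers": 0},
    {"tx": 0, "ty": 0, "tz": 0.008, "twist": 0, "fingers": 0},
    {"tx": 0, "ty": 0, "tz": 0.008, "twist": 0, "fingers": 0},
    {"tx": 0, "ty": 0, "tz": 0, "twist": 0, "fingers": 0}
  ]
}}

```text
clock: 8.55
eef_pos: [526.3, 5.0, 96.4]
tool_rot: [3.142, -0.0, 0.733]
force: [-1.1, 0.5, 4.0]
width: 0.3
gripper_force: 1.8
```

Request:
{"method": "carry_out", "body": {
  "moves": [
    {"tx": 0, "ty": 0, "tz": 0.007, "twist": 0, "fingers": 0},
    {"tx": 0, "ty": 0, "tz": 0, "twist": 0, "fingers": 0}
  ]
}}

```text
clock: 8.8
eef_pos: [526.3, 5.0, 95.1]
tool_rot: [-3.141, -0.001, 0.733]
force: [-2.7, 0.4, 11.3]
width: -0.6
gripper_force: 6.1
```

Request:
{"method": "carry_out", "body": {
  "moves": [
    {"tx": 0, "ty": 0, "tz": 0.007, "twist": 0, "fingers": 0},
    {"tx": 0, "ty": 0, "tz": 0, "twist": 0, "fingers": 0}
  ]
}}

```text
clock: 9.05
eef_pos: [526.3, 5.0, 95.0]
tool_rot: [-3.14, -0.003, 0.732]
force: [-7.0, 1.9, 32.9]
width: -0.4
gripper_force: 16.2
```

The disc bottomed out at the expected height (tips at 84 mm). I back off upward and look.

Request:
{"method": "carry_out", "body": {
  "moves": [
    {"tx": 0, "ty": 0, "tz": -0.02, "twist": 0, "fingers": 0},
    {"tx": 0, "ty": 0, "tz": -0.08, "twist": 0, "fingers": 0},
    {"tx": 0, "ty": 0, "tz": -0.12, "twist": 0, "fingers": 0},
    {"tx": 0, "ty": 0, "tz": -0.12, "twist": 0, "fingers": 0},
    {"tx": 0, "ty": 0, "tz": -0.12, "twist": 0, "fingers": 0},
    {"tx": 0, "ty": 0, "tz": 0, "twist": 0, "fingers": 0},
    {"tx": 0, "ty": 0, "tz": 0, "twist": 0, "fingers": 0}
  ]
}}

```text
clock: 9.93
eef_pos: [525.8, 5.5, 229.3]
tool_rot: [-3.141, 0.001, 0.733]
force: [-0.1, 0.4, -0.0]
width: -0.2
gripper_force: 0.0
```

```bash
python3 -c "
from h import *
s=snap('scene','s4')
cv2.imwrite('pics/c6.png',cv2.resize(s['color'][180:350,180:400],None,fx=3.4,fy=3.4,interpolation=cv2.INTER_CUBIC));print(ctrl.read_state()['force'])"
```

```text
[-0.46074528  0.92875162 -0.48370893]
```

View pics/c6.png

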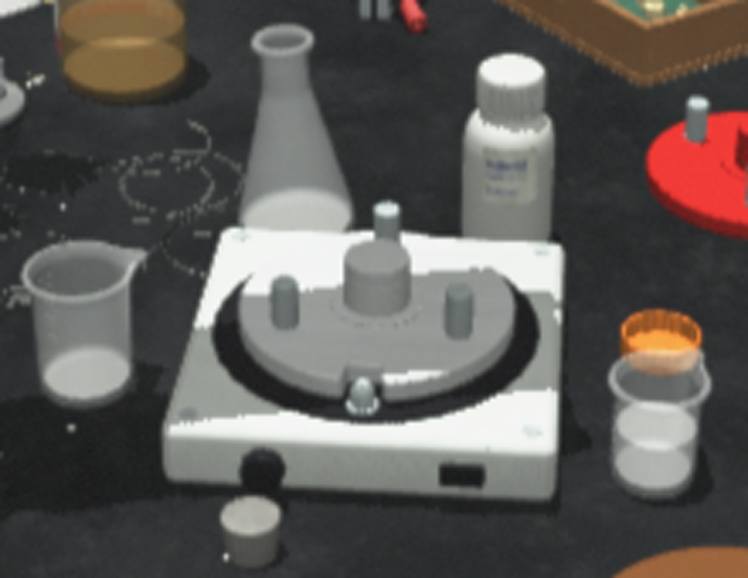

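The disc sits low and level with the pin (362,393) inside the notch. The bystanders stand where they were and the hand is clear.

```bash
python3 -c "
from h import *
print(job.finish_job())"
```

```text
the job is handed in; nothing more can be done
None
```

The job is handed in: I turned the carousel about 116° until its notch was over the pin and pressed it fully home, with the hand clear and the bystanders still in place; no verdict was returned.

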